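Tip the intake manifold over and butt it against the stop

ROBOT

A 6-joint arm with a two-finger parallel gripper is mounted at the origin on the work surface. World frame = base frame: x ahead of the robot, y to its left, z up, the work surface at z = 0. Lengths are in mm, angles in degrees, forces in N, time in s.
With the tool pointing down it reaches from about 350 to 975 mm from the base axis. Payload 7.1 kg.
Tool frame: the origin (TCP) lies midway between the tips of the shut fingers; the grasp point (between the pads) lies 19 mm behind it; z points along the fingers, y is the direction in which the jaws open and shut (so a half turn about z gives the same grasp; the last joint's range is limited). The gripper opens to 88 mm and grips with 3 to 60 N. Pads are 20 mm wide; open, the fingers measure 115 mm over their backs; the gripper's body (75 mm by 178 mm) begins 61 mm behind the grasp point.
Start: joints at [66.692, 24.242, 93.386, -0, 62.372, -1.089], TCP at [236.313, 578.585, 222.675] pointing down, gripper open.
Joint ranges: [-172.04, 172.04], [-51.8, 120.97], [4.93, 147.93], [-75.15, 255.16], [6.16, 154.13], [-145.62, 145.62]. Speed limits (degrees/s): [136.94, 136.94, 172.46, 180, 180, 180].

INTERFACE

Orientations are given as a 3x3 rotation matrix whose columns are the frame's x, y, z axes.
In Python, from cell import status, optics, arm gives the robot as it stands.
- The arm moves only by the tool drive_tool, never from a script. Its argument "plan" is a list that holds one entry, the list of rows, each a list of 6 numbers: the shift along the tool's x, y, z scaled (see below), then the turn, a rotation vector about the tool's x, y, z scaled (see below). In form: [[[tx, ty, tz, wx, wy, wz], ...]]. A call has 1 to 12 rows; each row shifts and turns the pose as measured when the row begins, along the tool's axes as they then stand; what a row does not reach is not made up. The controller multiplies each number of a shift by 20 mm and each number of a turn by pi rad. A row lasts 1/8 s, in which the tool goes at most 62.5 mm and 10.7 degrees, less where a joint would pass 70% of its speed; a pose out of reach is approached as far as the arm can. A call with a number of a shift or a turn outside -1 to 1 is refused whole. A call with a gripper value outside its range is refused whole. "grip" is the closure, from -1 (fully open) to 1 (shut), set as the call begins (left out, the last holds). The fingers move at their own pace and stop on an object; "newtons" is the grip in N (left out, the last holds). Time passes only in rows, so rows that do not move let the fingers close. It gives the time, the measured TCP pose, the force and the opening at its end, in the units of the state.
- status.get_obs(): the state, without advancing time (a new reading comes with each control period).
- optics.read_camera(name): name is "scene" or "top" or "wrist"; returns a dict with "frame" (384x512x3 uint8, red, green, blue), "fx", "fy", "cx", "cy" (pixels), "R" (3x3) and "t" (3): a world point X has camera coordinates R X + t; the wrist camera has in their place "mount" (4x4, takes a point from camera to tool coordinates, whose origin is the TCP and whose axes are the flange's). Camera axes: x right, y down, z forward; pixel columns grow to the right and rows downward; lengths in mm; the calibration is good to about 2 mm. A picture is of the moment at which its call begins: read the wrist's pose just before it. There is no depth.
- arm.close_job(): hands the job in, once; it reports no verdict.
The state is a dict: "t": time; "joint_positions": joint angles; "qd": joint speeds; "effort": joint torques, N m; "eef_pos": TCP position; "tool_rot": TCP orientation; "ft_force": force on the tool from outside, world axes, zero at the start; "wrist_torque": the same for the moment, N m; "width": finger opening in mm.
Only numpy, scipy, OpenCV 4.12 (cv2) and the standard library are available. Lean on these libraries where they do the work, as an engineer would, in place of code of your own. Each camera call takes 0.05 s, during which the arm holds its last target. There are 200 camera calls.

TASK

Get the intake manifold ready for dressing its flange: with the fingertips push the standing manifold over so that it lies down along the rubber-faced board with its top end towards the steel stop, then push it along the board from behind until that end sits flat and square against the stop. Do not grip it or lift it off the board, and leave everything else on the bench where it is.

Things in the scene. Friction and masses are not known exactly. Their poses are not given: they have to be found in the camera images.
- jig: low fixed board: steel plate 270 x 110 mm faced with black rubber, rubber top 9 mm above the bench. +x runs along the board to the upright steel stop, z up; board from x = -150 to +120 mm, y = -55 to +55 mm, origin on the bench. The stop stands across the +x end: 100 mm wide, 15 mm thick, top 50 mm above the bench, inner face at x = +105 mm. Does not move
- stop_face (a point): point on the stop's inner face, mid-width, 34 mm above the bench (height of the lying manifold's centre line); axes as the board. The manifold, tipped over its foot's front edge, lands roughly 40 to 60 mm short of it
- manifold: cast-aluminium intake manifold, 0.4 to 0.6 kg, standing at the end of the board away from the stop. Straight pipe 36 to 42 mm thick along z, 130 mm long over two flanges: foot 50 (x) x 80 (y) x 10 mm, top 50 (x) x 54 (y) x 8 mm, bores closed by flush black bungs. Origin: centre of the foot's underside; z from foot to top. At the start its x points along the board's x within 0.15 rad
- manifold_top (a point): centre of the manifold's top end face, 130 mm from the foot along z; this end meets the stop. Pushed at the top flange along the board with about 1 N the manifold tips over the foot's edge; past about 22 degrees it falls by itself. A short nipple on its +y side stays within the foot's width
- manifold_mid (a point): point on the manifold's centre line half-way along, 65 mm from either end. Lying, the manifold rests on the flanges' sides with the centre line 25 mm above the rubber and slides along the board with about 2 to 4 N
- float: brass carburettor float, two small barrels side by side joined by a tab, about 42 x 58 x 24 mm; origin under its middle; to be left alone
- bowl: small round aluminium float bowl, open at the top, 60 mm across, 36 mm high; origin at the centre of its underside; to be left alone
- pick: hooked steel pick lying flat, black square handle 80 x 12 x 12 mm along its x axis from x = -70 to +10 mm, thin hooked shaft to x = +85 mm; to be left alone
- screwdriver: screwdriver lying flat along its x axis, about 170 mm long, handle to -x; to be left alone
- can: plain steel can standing upright, 60 mm across, 100 mm high; origin at the centre of its underside; to be left alone
- carburettor: aluminium carburettor body standing on its float chamber, about 84 x 50 mm, 101 mm high; origin at the centre of its underside; to be left alone
Mind the look-alikes: they are no part of the job. Leave any turquoise look-alike of the manifold alone.

How it is judged (in metres and radians):
On the way:
1. the manifold has been pushed over and lies on its side on the board, top end towards the stop (angle between manifold's own z axis and vertical between 1.45 and 1.69 rad and height (world z) of manifold_mid below 0.045 m and angle between the z axis of manifold and the x axis of jig, either way round below 0.5 rad and x of manifold_top in the frame of stop_face above -0.13 m), for 0.2 s.
At the end, for the whole second after the job is handed in: The manifold lies on its side on the rubber (axis level within 0.1 rad, centre line 28 to 40 mm above the bench), its top end face within 5 mm of the stop at its centre, within 28 mm of the stop's middle sideways, its axis within 0.15 rad of the board's, at rest (angle between manifold's own z axis and vertical between 1.47 and 1.67 rad and height (world z) of manifold_mid between 0.028 and 0.04 m and x of manifold_top in the frame of stop_face between -0.005 and 0.004 m and y of manifold_top in the frame of stop_face between -0.028 and 0.028 m and angle between the z axis of manifold and the x axis of jig, either way round below 0.15 rad and linear speed of manifold below 0.02 m/s and angular speed of manifold below 0.1 rad/s); the robot touches nothing.
It fails at once if the manifold is lifted off the board (height (world z) of manifold_mid above 0.09 m or height (world z) of manifold above 0.055 m or (angle between manifold's own z axis and vertical above 1.4 rad and height (world z) of manifold_mid above 0.055 m)).
It fails at once if another thing on the bench is moved more than 20 mm (distance of any of float, bowl, pick, screwdriver, can, carburettor from where it was at the start of the episode above 0.02 m).
It also fails if it takes over 40 s, if anything falls off the work surface, if the arm or the gripper's body presses on something with over 40 N, if the wrist force passes 120 N, or if a joint passes its speed limit or range.

## Working session

There is one attempt and no reset: what is moved stays moved. The work goes in short steps, Python scripts to look and compute and a tool call to move; the robot and the scene stay as the last step left them, time stands still between calls to the robot, and variables do not carry over. Pictures are saved under pics/ and viewed, about 8 in all and at most 12, crops included, and the job is handed in when it is done.

Besides the shell and the picture viewer there is one more tool, called as a command line: name --argument value ..., lists and objects as JSON in quotes. drive_tool: Moves the arm, as the interface text tells. Its arguments: {"type":"object","properties":{"plan":{"type":"array","items":{"type":"array","items":{"type":"array","items":{"type":"number"}}}},"grip":{"type":"number"},"newtons":{"type":"number"}},"required":["plan"]}

```bash
mkdir -p pics; python3 - <<'E'
from cell import status, optics
import cv2,pickle,numpy as np
for n in("scene","top"):
    d=optics.read_camera(n); pickle.dump(d,open(n+".pkl","wb")); cv2.imwrite(f"pics/{n}1.png",d["frame"][:,:,::-1])
    print(n,d["fx"],d["cx"],d["cy"],np.round(d["R"],3).tolist(),np.round(d["t"],1))
o=status.get_obs();print(o["t"],o["eef_pos"],np.round(o["tool_rot"],3),o["width"])
E
```

```text
scene 362.15688681720013 259.04624785850035 194.88755523697097 [[-0.598, 0.801, -0.012], [0.494, 0.357, -0.793], [-0.631, -0.48, -0.61]] [ 302.6 -201.2 1219.6]
top 479.97826917716935 253.52995342926337 183.26092872463985 [[-0.004, -1.0, -0.014], [-0.989, 0.006, -0.148], [0.148, 0.013, -0.989]] [  44.5  568.3 1006.2]
0.1 [236.13267655 578.15921095 221.99276508] [[-0.926  0.378 -0.001]
 [ 0.378  0.926 -0.001]
 [ 0.    -0.001 -1.   ]] 87.36836595919893
```

View pics/scene1.png

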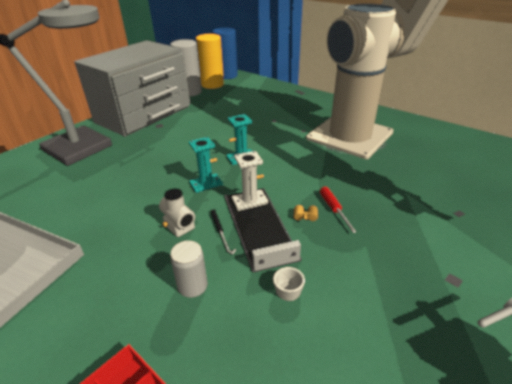

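View pics/top1.png

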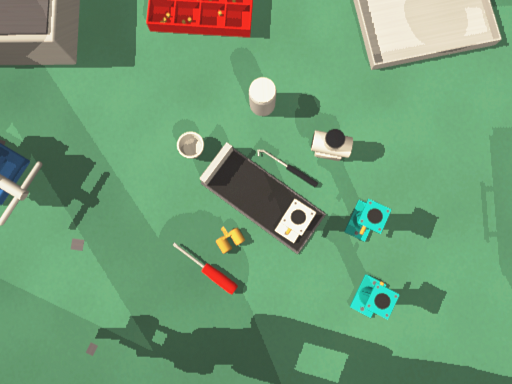

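The scene view shows the aluminium manifold standing on the black board at (250,180), with the stop at (275,255). In the top view the manifold is at (297,217) and the stop at (218,165). The three candidates in the top view are the pale one on the board (297,217) and turquoise ones at (372,217) and (378,298). The pale one fits, because it is bare aluminium and stands on the board at the end away from the stop. I'll confirm that in an enlarged crop.

```bash
python3 - <<'E'
import cv2,pickle
f=pickle.load(open("top.pkl","rb"))["frame"][:,:,::-1]
cv2.imwrite("pics/topcrop.png",cv2.resize(f[130:262,180:350],None,fx=4.5,fy=4.5,interpolation=cv2.INTER_CUBIC))
E
```

```text
(no output)
```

View pics/topcrop.png

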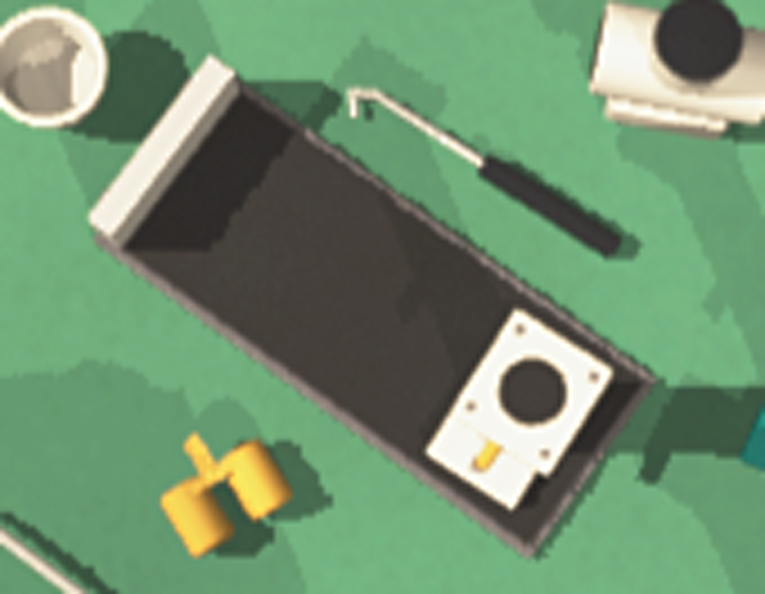

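The crop confirms it: bare aluminium flanges, black bung at crop (533,391), standing on the rubber-faced board. The stop's top face is at crop (211,57)-(118,240).

```bash
cat >h.py <<'E'
import numpy as np
def ray(d,u,v,z):
    R=np.array(d["R"]);t=np.array(d["t"]);c=-R.T@t
    r=R.T@np.array([(u-d["cx"])/d["fx"],(v-d["cy"])/d["fy"],1]); return c+r*(z-c[2])/r[2]
E
python3 - <<'E'
import pickle,numpy as np
from h import ray
d=pickle.load(open("top.pkl","rb")); s=pickle.load(open("scene.pkl","rb"))
P={}
for n,u,v,z in[("bR",653,380,9),("bL",530,553,9),("sR",211,57,50),("sRi",240,82,50),("sL",90,217,50),("sLi",118,240,50),("bung",533,391,139),
 ("t1",516,309,139),("t2",613,372,139),("t3",547,475,139),("f1",427,452,19),("f2",513,509,19),
 ("bowl",50,65,36),("pickHandleEnd",615,245,12),("pickstart",484,165,12),("hook",352,95,5),("fl",195,435,12),("fl2",285,495,20),("fl3",195,555,20),("carb",600,60,60)]:
    P[n]=ray(d,180+(u+.5)/4.5-.5,130+(v+.5)/4.5-.5,z); print(n,P[n].round(0))
be=(P["bR"]+P["bL"])/2; si=(P["sRi"]+P["sLi"])/2
ax=si-be; ax[2]=0; print("len",np.linalg.norm(ax), "ang",np.degrees(np.arctan2(ax[1],ax[0])))
w=P["bL"]-P["bR"];print("w ang",np.linalg.norm(w),np.degrees(np.arctan2(w[1],w[0]))-90)
w=P["sL"]-P["sR"];print("stop w",np.linalg.norm(w),np.degrees(np.arctan2(w[1],w[0]))-90)
w=P["f2"]-P["f1"];print("foot",np.linalg.norm(w),np.degrees(np.arctan2(w[1],w[0])))
w=P["t2"]-P["t1"];print("top",np.linalg.norm(w),np.degrees(np.arctan2(w[1],w[0])))
w=P["t3"]-P["t2"];print("topy",np.linalg.norm(w),np.degrees(np.arctan2(w[1],w[0])))
print("scene bung",ray(s,249,159,139))
E
```

```text
bR [ 503. -116.    9.]
bL [419. -54.   9.]
sR [659. 101.  50.]
sRi [646.  87.  50.]
sL [580. 159.  50.]
sLi [569. 145.  50.]
bung [488. -46. 139.]
t1 [524. -40. 139.]
t2 [496. -81. 139.]
t3 [451. -52. 139.]
f1 [468.  -4.  19.]
f2 [440. -45.  19.]
bowl [659. 182.  36.]
pickHandleEnd [570. -99.  12.]
pickstart [611. -34.  12.]
hook [649.  32.   5.]
fl [477. 111.  12.]
fl2 [447.  66.  20.]
fl3 [418. 110.  20.]
carb [654. -88.  60.]
len 248.79352813756972 ang 53.89406311558763
w ang 105.07903332156181 53.612807495468246
stop w 97.98800698573199 53.557350670879
foot 50.0385087782127 -123.81860824918834
top 50.19160814874608 -123.69746185492153
topy 53.425729595353914 146.43356474231518
scene bung [489.05578354 -39.66144618 139.        ]
```

drive_tool --plan '[[[0,0,0,0,0,0.058],[0,0,0,0,0,0.058],[0,0,0,0,0,0.058],[0,0,0,0,0,0.058],[0,0,0,0,0,0.058],[0,0,0,0,0,0.058],[0,0,0,0,0,0.058],[0,0,0,0,0,0.058],[0,0,0,0,0,0.058],[0,0,0,0,0,0.058]]]' --grip 0.3 --newtons 20

```text
t: 1.35
eef_pos: [234.8, 575.1, 217.2]
tool_rot: [[0.638, 0.77, -0.004], [0.77, -0.638, -0.01], [-0.01, 0.003, -1.0]]
ft_force: [-0.2, 0.6, 0.6]
width: 31.0
```

drive_tool --plan '[[[-0.7,1,-0.05,0,0,-0.019],[-0.7,1,-0.05,0,0,0],[-0.7,1,-0.05,0,0,0],[-0.7,1,-0.05,0,0,0],[-0.7,1,-0.05,0,0,0],[-0.7,1,-0.05,0,0,0],[-0.7,1,-0.05,0,0,0],[-0.7,1,-0.05,0,0,0],[-0.7,1,-0.05,0,0,0],[-0.7,1,-0.05,0,0,0],[-0.7,1,-0.05,0,0,0],[-0.7,1,-0.05,0,0,0]]]'

```text
t: 2.85
eef_pos: [330.2, 283.3, 230.7]
tool_rot: [[0.59, 0.807, -0.005], [0.807, -0.59, -0.013], [-0.013, 0.003, -1.0]]
ft_force: [0.4, 0.3, 1.1]
width: 30.7
```

drive_tool --plan '[[[-0.7,1,0,0,0,0],[-0.7,1,0,0,0,0],[-0.7,1,0,0,0,0],[-0.7,1,0,0,0,0],[-0.7,1,0,0,0,0],[-0.7,1,0,0,0,0],[-0.7,1,0,0,0,0],[-0.7,1,0,0,0,0],[-0.7,1,0,0,0,0],[-0.7,1,0,0,0,0],[-0.7,1,0,0,0,0],[-0.7,1,0,0,0,0]]]'

```text
t: 4.35
eef_pos: [423.8, -10.8, 234.9]
tool_rot: [[0.593, 0.805, -0.002], [0.805, -0.593, -0.012], [-0.01, 0.006, -1.0]]
ft_force: [0.6, -0.2, -0.4]
width: 30.9
```

drive_tool --plan '[[[-0.6,0.95,0,0,0,0],[-0.6,0.95,0,0,0,0],[-0.5,0.9,0,0,0,0],[-0.4,0.6,0,0,0,0],[0,0,0.3,0,0,0],[0,0,0.6,0,0,0],[0,0,0.6,0,0,0],[0,0,0,0,0,0]]]'

```text
t: 5.35
eef_pos: [450.8, -90.0, 203.2]
tool_rot: [[0.595, 0.804, -0.003], [0.804, -0.595, -0.011], [-0.01, 0.004, -1.0]]
ft_force: [-0.3, -0.9, 0.5]
width: 30.9
```

```bash
cat >>h.py <<'E'
def along(p):
    a=np.radians(53.7);e=np.array([np.cos(a),np.sin(a)]);n=np.array([-e[1],e[0]]);q=np.array(p[:2])-[607.5,116]
    return round(q@e,1),round(q@n,1)
E
python3 - <<'E'
from cell import status
from h import along
import numpy as np
o=status.get_obs();print(o["eef_pos"],along(o["eef_pos"]),np.round(o["tool_rot"],3),o["joint_positions"])
E
```

```text
[450.7620587  -90.01394408 203.1584618 ] (np.float64(-258.8), np.float64(4.4)) [[ 0.595  0.804 -0.003]
 [ 0.804 -0.595 -0.011]
 [-0.01   0.004 -1.   ]] [-12.3422604   11.88354521 114.60318906  -0.80126614  53.54245287
  24.64647851]
```

drive_tool --plan '[[[0,0.15,0.9,0,0,0],[0,0,0.9,0,0,0],[0,0,0.9,0,0,0],[0,0,0.6,0,0,0],[0,0,0,0,0,0],[0,0,0,0,0,0]]]'

```text
t: 6.1
eef_pos: [454.0, -91.1, 135.8]
tool_rot: [[0.593, 0.806, -0.002], [0.805, -0.593, -0.011], [-0.01, 0.005, -1.0]]
ft_force: [-0.2, -0.2, -0.2]
width: 30.8
```

```bash
python3 - <<'E'
from cell import status,optics
from h import along
import cv2
o=status.get_obs();print(o["eef_pos"],along(o["eef_pos"]))
a=optics.read_camera("top")["frame"][110:270,180:420,::-1]
b=optics.read_camera("scene")["frame"][110:270,160:400,::-1]
cv2.imwrite("pics/pre.png",cv2.resize(cv2.vconcat([a,b]),None,fx=1.8,fy=1.8,interpolation=cv2.INTER_CUBIC))
E
```

```text
[454.04201517 -91.0842675  135.82130396] (np.float64(-257.7), np.float64(1.1))
```

View pics/pre.png

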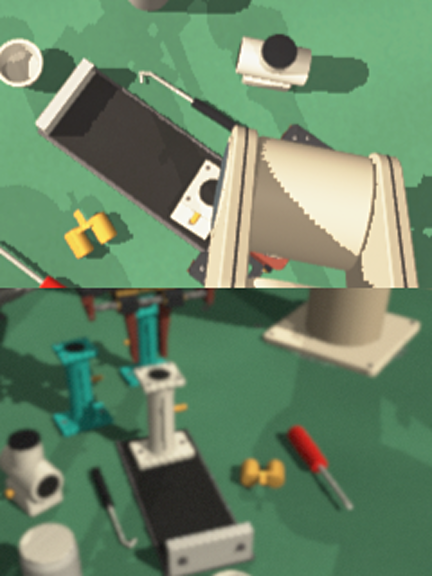

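The picture shows the fingers (orange) standing behind the upright manifold (lower half, about (160,330)), clear of both turquoise ones. Next I lower a little and push forward.

drive_tool --plan '[[[0,0,0.3,0,0,0],[0.4,0,0,0,0,0],[0.4,0,0,0,0,0],[0.4,0,0,0,0,0],[0.4,0,0,0,0,0],[0.4,0,0,0,0,0],[0.4,0,0,0,0,0],[0.4,0,0,0,0,0]]]'

```text
t: 7.2
eef_pos: [490.2, -43.1, 130.0]
tool_rot: [[0.593, 0.805, 0.001], [0.805, -0.593, -0.012], [-0.009, 0.008, -1.0]]
ft_force: [-0.5, -0.7, 0.0]
width: 30.8
```

```bash
python3 - <<'E'
from cell import status,optics
from h import along
import cv2
o=status.get_obs();print(o["eef_pos"],along(o["eef_pos"]))
b=optics.read_camera("scene")["frame"][110:270,160:340,::-1]
cv2.imwrite("pics/tip.png",cv2.resize(b,None,fx=3,fy=3,interpolation=cv2.INTER_CUBIC))
E
```

```text
[490.2349702  -43.05905844 130.03291833] (np.float64(-197.6), np.float64(0.3))
```

View pics/tip.png

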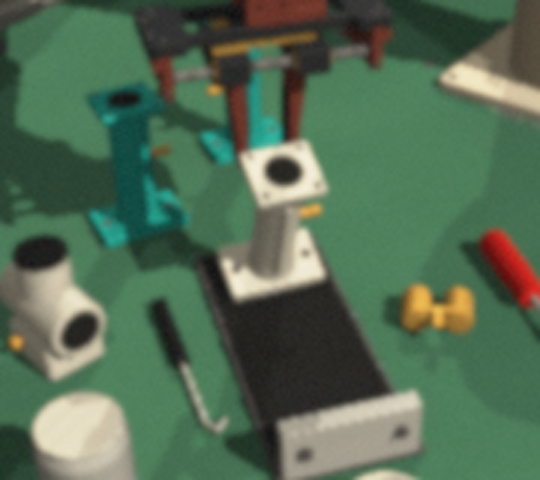

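The manifold is tilting properly: its top at (285,172) leans towards the stop and the foot is still on the board. I'll keep pushing.

drive_tool --plan '[[[0.4,0,0,0,0,0],[0.4,0,0,0,0,0],[0.4,0,0,0,0,0],[0.3,0,0,0,0,0],[0,0,-0.5,0,0,0],[0,0,-0.5,0,0,0],[0,0,0,0,0,0],[0,0,0,0,0,0]]]'

```text
t: 8.25
eef_pos: [510.1, -16.5, 151.8]
tool_rot: [[0.593, 0.805, 0.003], [0.805, -0.593, -0.011], [-0.008, 0.009, -1.0]]
ft_force: [-0.2, -0.2, -0.4]
width: 30.7
```

```bash
python3 - <<'E'
from cell import status,optics
from h import along
import cv2
o=status.get_obs();print(o["eef_pos"],along(o["eef_pos"]))
b=optics.read_camera("scene")["frame"][110:270,160:340,::-1]
cv2.imwrite("pics/fell.png",cv2.resize(b,None,fx=3,fy=3,interpolation=cv2.INTER_CUBIC))
E
```

```text
[510.13847307 -16.50890548 151.79524245] (np.float64(-164.4), np.float64(0.0))
```

View pics/fell.png

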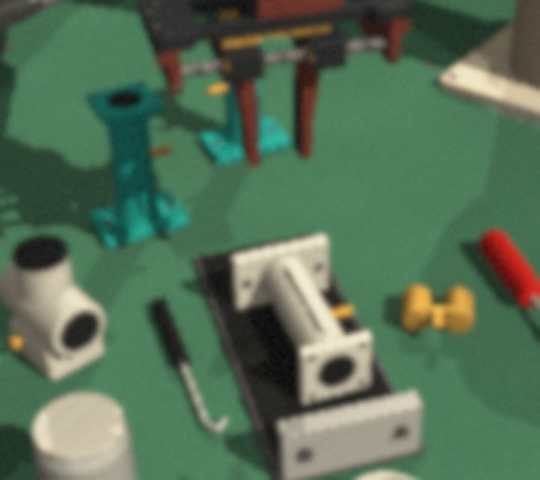

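```bash
python3 - <<'E'
import pickle
from h import *
s=pickle.load(open("scene.pkl","rb"))
for n,u,v,z in[("bung",337,371,34),("ft L",234,256,59),("ft R",328,237,59),("tt L",301,347,59),("tt R",371,333,59),("stopL",277,420,50),("stopR",420,394,50)]:
    p=ray(s,160+(u+.5)/3-.5,110+(v+.5)/3-.5,z);print(n,p.round(),along(p))
E
```

```text
bung [571.  85.  34.] (np.float64(-46.3), np.float64(10.8))
ft L [533. -43.  59.] (np.float64(-172.0), np.float64(-33.9))
ft R [468.   3.  59.] (np.float64(-173.1), np.float64(45.5))
tt L [588.  65.  59.] (np.float64(-53.0), np.float64(-14.5))
tt R [546.  97.  59.] (np.float64(-51.9), np.float64(38.6))
stopL [648.  89.  50.] (np.float64(2.6), np.float64(-48.7))
stopR [570. 155.  50.] (np.float64(8.9), np.float64(53.0))
```

The manifold lies along the board, top end towards the stop at about (337,371), roughly 46 mm short and about 1 cm to +y. I'll go behind the foot and lower the fingers.

drive_tool --plan '[[[-0.9,-0.25,0,0,0,0],[-0.9,0,0,0,0,0],[-0.4,0,0,0,0,0],[0,0,0.5,0,0,0],[0,0,1,0,0,0],[0,0,1,0,0,0],[0,0,0.5,0,0,0],[0,0,0,0,0,0]]]'

```text
t: 9.3
eef_pos: [477.1, -52.9, 88.3]
tool_rot: [[0.594, 0.804, 0.001], [0.804, -0.594, -0.011], [-0.008, 0.008, -1.0]]
ft_force: [-0.8, -0.7, 0.3]
width: 30.6
```

```bash
python3 - <<'E'
from cell import status
from h import along
o=status.get_obs();print(o["eef_pos"],along(o["eef_pos"]),o["ft_force"])
E
```

```text
[477.12770683 -52.85747209  88.30874417] (np.float64(-213.3), np.float64(5.1)) [-0.81349827 -0.73949284  0.34412538]
```

drive_tool --plan '[[[0.3,0,0.8,0,0,0],[0,0,0.9,0,0,0],[0,0,0.7,0,0,0],[0,0,0.3,0,0,0],[0,0,0,0,0,0],[0,0,0,0,0,0]]]'

```text
t: 10.05
eef_pos: [483.3, -47.8, 32.2]
tool_rot: [[0.594, 0.804, 0.005], [0.804, -0.594, -0.012], [-0.006, 0.011, -1.0]]
ft_force: [0.2, -0.7, 0.1]
width: 30.5
```

```bash
python3 - <<'E'
from cell import status
from h import along
o=status.get_obs();print(o["eef_pos"],along(o["eef_pos"]),o["ft_force"])
E
```

```text
[483.32272225 -47.80472901  32.1898769 ] (np.float64(-205.5), np.float64(3.1)) [ 0.24040392 -0.71768849  0.08775781]
```

drive_tool --plan '[[[0.4,0,0,0,0,0],[0.4,0,0,0,0,0],[0.3,0,0,0,0,0],[0.3,0,0,0,0,0],[0.3,0,0,0,0,0],[0.3,0,0,0,0,0],[0.3,0,0,0,0,0],[0.2,0,0,0,0,0]]]'

```text
t: 11.05
eef_pos: [513.7, -5.7, 32.8]
tool_rot: [[0.594, 0.805, 0.003], [0.805, -0.594, -0.013], [-0.008, 0.01, -1.0]]
ft_force: [-1.4, -4.6, 3.0]
width: 30.7
```

```bash
python3 - <<'E'
from cell import status,optics
from h import along
import cv2
o=status.get_obs();print(o["eef_pos"],along(o["eef_pos"]),o["ft_force"])
b=optics.read_camera("scene")["frame"][110:270,160:340,::-1]
cv2.imwrite("pics/push.png",cv2.resize(b,None,fx=3,fy=3,interpolation=cv2.INTER_CUBIC))
E
```

```text
[513.66723595  -5.68610126  32.81264712] (np.float64(-153.6), np.float64(3.6)) [-1.36366142 -4.63021714  3.01348088]
```

View pics/push.png

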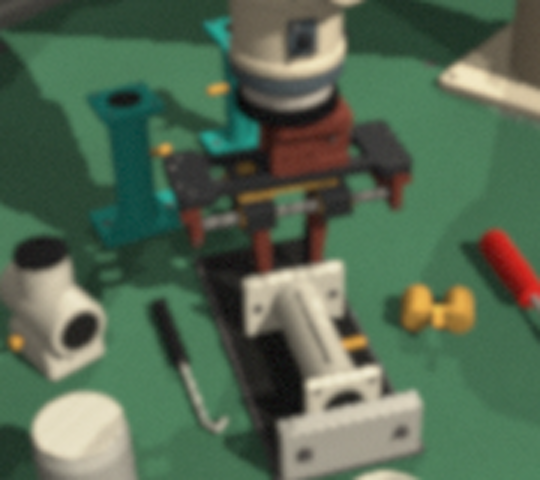

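The manifold is sliding straight, with its top end at about (345,390), about 15 mm short. I'll continue gently until the force rises.

drive_tool --plan '[[[0.2,0,0,0,0,0],[0.2,0,0,0,0,0],[0.2,0,0,0,0,0],[0.15,0,0,0,0,0],[0.15,0,0,0,0,0]]]'

```text
t: 11.72
eef_pos: [522.8, 7.1, 32.8]
tool_rot: [[0.593, 0.806, -0.001], [0.805, -0.593, -0.016], [-0.014, 0.008, -1.0]]
ft_force: [-11.4, -31.8, 13.4]
width: 30.7
```

```bash
python3 - <<'E'
from cell import status
from h import along
o=status.get_obs();print(o["eef_pos"],along(o["eef_pos"]),o["ft_force"])
E
```

```text
[522.79678107   7.10137083  32.83396937] (np.float64(-137.9), np.float64(3.8)) [-11.43277878 -31.77055936  13.42696896]
```

The stop has been reached: about 34 N at the predicted position. I'll back off gently, rise clear and look.

drive_tool --plan '[[[0,0,0,0,0,0],[-0.3,0,0,0,0,0],[-0.5,0,0,0,0,0],[-0.7,0,0,0,0,0],[-0.3,0,-0.5,0,0,0],[0,0,-1,0,0,0],[0,0,-1,0,0,0],[0,0,-1,0,0,0],[-0.7,0,-1,0,0,0],[-1,0,-1,0,0,0],[-1,0,0,0,0,0],[-1,0,0,0,0,0]]]'

```text
t: 13.22
eef_pos: [456.2, -84.2, 152.6]
tool_rot: [[0.594, 0.805, 0.007], [0.805, -0.594, -0.016], [-0.008, 0.015, -1.0]]
ft_force: [-0.1, 0.4, -0.5]
width: 30.6
```

drive_tool --plan '[[[-1,0,0,0,0,0],[-1,0,0,0,0,0],[-1,0,0,0,0,0],[-1,0,0,0,0,0],[0,0,0,0,0,0]]]'

```text
t: 13.85
eef_pos: [406.1, -152.1, 156.8]
tool_rot: [[0.596, 0.803, 0.012], [0.803, -0.596, -0.017], [-0.006, 0.02, -1.0]]
ft_force: [1.2, 0.0, 0.3]
width: 30.8
```

```bash
python3 - <<'E'
from cell import status,optics
import cv2,pickle
o=status.get_obs();print(o["eef_pos"],o["ft_force"])
s=optics.read_camera("scene");t=optics.read_camera("top")
a=cv2.resize(t["frame"][130:260,190:350,::-1],None,fx=3,fy=3,interpolation=cv2.INTER_CUBIC)[:,:480]
b=cv2.resize(s["frame"][180:280,210:330,::-1],(312,260),interpolation=cv2.INTER_CUBIC)
c=cv2.copyMakeBorder(b,0,390-260,0,0,cv2.BORDER_CONSTANT)
cv2.imwrite("pics/end.png",cv2.hconcat([a,c]))
E
```

```text
[ 406.12901026 -152.07277019  156.79328568] [1.20762357 0.03851587 0.3215638 ]
```

View pics/end.png

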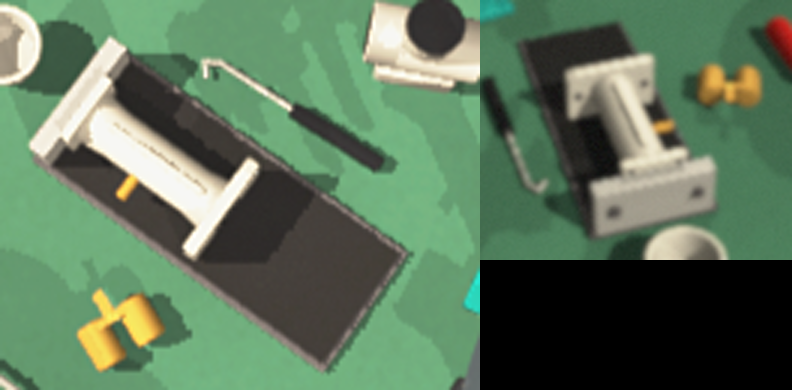

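In the top view (left) the manifold lies against the stop, its flange touching at about (85,95). The foot is at (222,208). I'll check the numbers.

```bash
python3 - <<'E'
import pickle
from h import *
d=pickle.load(open("top.pkl","rb")); P={}
for n,u,v,z in[("fbR",259,166,59),("fbL",194,258,59),("ffR",248,158,59),("ffL",183,250,59),("tR",107,102,59),("tL",66,142,59),("stopRi",130,52,50),("stopLi",48,158,50)]:
    P[n]=ray(d,190+(u+.5)/3-.5,130+(v+.5)/3-.5,z);print(n,P[n].round(),along(P[n]))
w=P["fbL"]-P["fbR"];print(np.degrees(np.arctan2(w[1],w[0]))-90)
w=P["ffL"]-P["ffR"];print(np.degrees(np.arctan2(w[1],w[0]))-90)
w=P["stopLi"]-P["stopRi"];print(np.degrees(np.arctan2(w[1],w[0]))-90)
E
```

```text
fbR [562.  -7.  59.] (np.float64(-125.8), np.float64(-36.0))
fbL [496.  40.  59.] (np.float64(-127.0), np.float64(44.7))
ffR [568.   1.  59.] (np.float64(-116.0), np.float64(-36.0))
ffL [502.  48.  59.] (np.float64(-117.3), np.float64(44.7))
tR [609. 102.  59.] (np.float64(-9.8), np.float64(-9.5))
tL [580. 132.  59.] (np.float64(-3.4), np.float64(31.3))
stopRi [648.  86.  50.] (np.float64(0.2), np.float64(-50.2))
stopLi [570. 146.  50.] (np.float64(1.7), np.float64(47.8))
54.53259021861308
54.59370169720626
52.820876241071005
```

```bash
python3 -c "
from cell import arm,status
print(arm.close_job(),status.get_obs()['t'])"
```

```text
the job is handed in; nothing more can be done
the job is handed in; nothing more can be done
```

I pushed the manifold over with the fingertips at its top flange. It fell along the board with its top end towards the stop. I then pushed it from behind the foot, with two fingers aligned to the board, until it met the stop. I backed off with the arm clear and handed in at about 14 s; hand-in gives no verdict.

- **Contact:** the push force rose to about 34 N at the predicted position. In the last top view the foot's underside measured about 126 mm from the stop's face, where 130 mm means seated. The difference puts the end face nominally 3–4 mm inside the stop, so I take it as measuring error. The pixel measurements are good to only about 3 mm, so the end gap rests mainly on the contact force.
- **Squareness:** the axis is about 1° off the board's as I measured it at the start. Compared with the stop edge in the last picture it is about 1.8° off. Both are well inside the 8.6° limit.
- **Sideways:** the foot is about 4 mm off the middle. My reading of the top flange's edge was rougher, at about 10 mm. Both are within 28 mm.
- **Other objects:** none looked moved in the pictures, though I did not re-measure them. The turquoise look-alikes were not touched.
- **Unexplained reading:** the force at contact also had a 13 N vertical part. I saw no lifting or tilting of the manifold afterwards.

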